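Unlatch and flip open the bread keeper

ROBOT

A 6-joint arm with a two-finger parallel gripper is mounted at the origin on the work surface. World frame = base frame: x ahead of the robot, y to its left, z up, the work surface at z = 0. Lengths are in mm, angles in rad, forces in N, time in s.
With the tool pointing down it reaches from about 325 to 875 mm from the base axis. Payload 4.4 kg.
Tool frame: the origin (TCP) lies on the centre line of the jaws, within the pads' length; the fingertips stand ahead of it and the grasp point (between the pads) lies 6 mm ahead of it (ctrl.tcp_to_tips is the z of the fingertips in the tool frame, in mm); z points along the fingers, y is the direction in which the jaws open and shut (so a half turn about z gives the same grasp; the last joint's range is limited). The gripper opens to 85 mm and grips with 20 to 120 N. Pads are 22 mm wide; open, the fingers measure 114 mm over their backs; the gripper's body (76 mm by 85 mm) begins 54 mm behind the grasp point. The pads swing forward as they close: fully open they stand 13 mm farther back than shut.
Start: joints at [-1.403, 0.207, 1.542, -0, 1.393, -0.15], TCP at [180.208, -546.033, 256.282] pointing down, gripper open.
Joint ranges: [-2.73, 2.73], [-0.86, 2.22], [0.23, 2.46], [-1.11, 4.25], [0.08, 2.63], [-2.82, 2.82]. Speed limits (rad/s): [2.79, 2.79, 3.14, 3.14, 3.14, 3.14].

INTERFACE

Orientations are given as a 3x3 rotation matrix whose columns are the frame's x, y, z axes.
In Python, from plant import ctrl, sensors, optics gives the robot as it stands. Calls block until the motion is done:
- ctrl.move_ptp(position, orientation): joint-space move of the TCP to a pose.
- ctrl.move_l(position, rot=None, vel=150, threshold=None): straight line of the TCP; rot=None keeps the orientation; vel is the mean speed in mm/s. With threshold (N) it stops when the force on the tool has changed by that much, and returns True; else False.
- ctrl.set_joints(angles): joint-space move.
- ctrl.gripper_to(opening, force=None): finger opening in mm; force is the grip in N (None keeps the last); returns when the fingers have stopped.
- ctrl.hold(seconds).
- ctrl.solve_ik(position, orientation): joint angles nearest the present ones, or None.
- sensors.read_state(): the state.
- optics.grab_frame(name): name is "scene" or "side" or "wrist"; returns (picture, depth): 420x560x3 uint8, red, green, blue; 420x560 float32, mm along the optical axis (not along the pixel's ray), 0 where there is no reading.
- optics.camera_params(name): a dict with "mtx" (3x3 intrinsics, pixels), "k1" (the pictures are not rectified: a ray, as slopes to the right and down, at radius r is drawn at 1 + k1 r^2 times it, then the intrinsics apply), "R" (3x3) and "t" (3): a world point X has camera coordinates R X + t; the wrist camera has in their place "T_tool_cam" (4x4, takes a point from camera to tool coordinates, whose origin is the TCP and whose axes are the flange's). Camera axes: x right, y down, z forward; pixel columns grow to the right and rows downward; lengths in mm; the calibration is good to about 2 mm. A picture is of the moment at which its call begins: read the wrist's pose just before it. camera_params takes no time and is no camera call.
A pose or a line that the arm cannot do raises ctrl.MotionError and nothing moves.
- ctrl.finish_job(): hands the job in, once; it reports no verdict.
The state is a dict: "t": time; "q": joint angles; "qvel": joint speeds; "tau": joint torques, N m; "eef_pos": TCP position; "eef_rot": TCP orientation; "force": force on the tool from outside, world axes, zero at the start; "wrist_torque": the same for the moment, N m; "grip_width": finger opening in mm.
Only numpy, scipy, OpenCV 4.12 (cv2) and the standard library are available. Lean on these libraries where they do the work, as an engineer would, in place of code of your own. Each camera call takes 0.05 s, during which the arm holds its last target.

TASK

Open the green bread keeper for serving with light fingertip pushes alone, gripping nothing: first push its red catch to the keeper's left, clear of the cover's tongue, then push the cover's front back and up, gently over the balance point, until it rests open against its stop by its own weight. Then take the hand away. Leave the yellow keeper shut and latched and the other things on the table where they are.

Things in the scene. Friction and masses are not known exactly. Their poses are not given: they have to be found in the camera images.
- keeper_g: the green bread keeper: white tray 100 (x) x 180 (y) x 40 mm high, and on it a deep hollow green cover of the same outline, 110 mm high (its top 152 mm above the table), hinged at the back; fixed to the table and full of bread. Origin: centre of its underside, on the table; x points from its front (robot side, with the red catch) to its hinge side at the back, y to its left, z up
- lid_g (a joint): angle of the green cover (rad): 0 shut, grows as its front rises and swings back, 1.8 at its stop behind the hinge. The cover weighs about 0.3 kg; below about 0.7 rad it falls shut, beyond that it falls on over to the stop, slowly (damped hinge). A push of about 2 N on the upper part of its front wall starts it turning, best along the wall's own path, back and up, since a finger that only pushes level rubs on the rising wall and jams
- hinge_g (a point): middle of the hinge line of the green cover, at the back: 50 mm behind the keeper's centre and 42 mm above the table; the line runs along the keeper's y
- front_g (a point): point on the outside of the flat front wall of the green cover, where there is free room to push it back (+x) and over; moves with the cover. When shut: 100 mm in front of the hinge line, 127 mm above the table, 25 mm below the wall's top, 45 mm to the right (-y) of the keeper's middle. The wall is bare from the keeper's right end to 35 mm left of this point, where the tongue begins
- cover_g: the green cover itself (hollow, 100 x 180 x 110 mm, 4 mm walls); origin on the hinge line, moves with the cover. At the foot of its front wall a tongue, 30 mm wide and 6 mm thick, sticks out 36 mm, under the hook of the catch
- catch_g (a joint): slide of the green keeper's red catch (m): 0 to 0.006 latched at the start, its hook reaching over the left end of the cover's tongue so that the cover cannot rise; grows as it slides to the keeper's left (+y) along its aluminium rail, clear of the tongue from 0.018, end stop at 0.036. It needs about 2 N and stays where it is left
- knob_g: the red knob and hook of the green keeper's catch: upright knob 32 (x) x 24 (y) mm, its top 126 mm above the table; the hook is a plate 6 mm thick that sticks out 20 mm from the knob to the right, its top 56 mm above the table. Origin: on the knob's right face, 50 mm above the table
- push_g (a point): centre line of the right (-y) face of the red knob of the green keeper, where a finger pushes it to the left (+y): 105 mm above the table. The face is 32 mm wide along x and stands 5 mm clear of the cover's front wall
- keeper_y: the yellow bread keeper: white tray 100 (x) x 180 (y) x 40 mm high, and on it a deep hollow yellow cover of the same outline, 110 mm high (its top 152 mm above the table), hinged at the back; fixed to the table and full of bread. Origin: centre of its underside, on the table; x points from its front (robot side, with the red catch) to its hinge side at the back, y to its left, z up
- lid_y (a joint): angle of the yellow cover (rad): 0 shut, grows as its front rises and swings back, 1.8 at its stop behind the hinge. The cover weighs about 0.3 kg; below about 0.7 rad it falls shut, beyond that it falls on over to the stop, slowly (damped hinge). A push of about 2 N on the upper part of its front wall starts it turning, best along the wall's own path, back and up, since a finger that only pushes level rubs on the rising wall and jams
- hinge_y (a point): middle of the hinge line of the yellow cover, at the back: 50 mm behind the keeper's centre and 42 mm above the table; the line runs along the keeper's y
- front_y (a point): point on the outside of the flat front wall of the yellow cover, where there is free room to push it back (+x) and over; moves with the cover. When shut: 100 mm in front of the hinge line, 127 mm above the table, 25 mm below the wall's top, 45 mm to the right (-y) of the keeper's middle. The wall is bare from the keeper's right end to 35 mm left of this point, where the tongue begins
- cover_y: the yellow cover itself (hollow, 100 x 180 x 110 mm, 4 mm walls); origin on the hinge line, moves with the cover. At the foot of its front wall a tongue, 30 mm wide and 6 mm thick, sticks out 36 mm, under the hook of the catch
- catch_y (a joint): slide of the yellow keeper's red catch (m): 0 to 0.006 latched at the start, its hook reaching over the left end of the cover's tongue so that the cover cannot rise; grows as it slides to the keeper's left (+y) along its aluminium rail, clear of the tongue from 0.018, end stop at 0.036. It needs about 2 N and stays where it is left
- knob_y: the red knob and hook of the yellow keeper's catch: upright knob 32 (x) x 24 (y) mm, its top 126 mm above the table; the hook is a plate 6 mm thick that sticks out 20 mm from the knob to the right, its top 56 mm above the table. Origin: on the knob's right face, 50 mm above the table
- push_y (a point): centre line of the right (-y) face of the red knob of the yellow keeper, where a finger pushes it to the left (+y): 105 mm above the table. The face is 32 mm wide along x and stands 5 mm clear of the cover's front wall
- shaker: bystander, loose: small glass salt shaker with steel cap, 38 mm across, 85 mm high; origin at the centre of its underside
- bread_a: bystander, loose: slice of bread with sausage, 62 x 46 x 36 mm, lying; origin at the centre of its underside
- bread_b: bystander, loose: slice of bread with sausage, 62 x 46 x 36 mm, lying; origin at the centre of its underside
- cup: bystander, loose: yellow plastic cup, 72 mm across, 90 mm high; origin at the centre of its underside
- jar: bystander, loose: amber glass jar with brass cap, 68 mm across, 110 mm high; origin at the centre of its underside
- bowl: bystander, loose: white bowl, 130 mm across, 50 mm high; origin at the centre of its underside
Not all that is in view belongs to the job. There is more than one size of the keeper_g; the job needs the larger.

How it is judged:
By the outcome, as a careful person would: the job done as asked, in the order asked, and still so for the second after the job is handed in, with the robot touching nothing.
It also fails if it takes over 58 s, if anything falls off the work surface, if the arm or the gripper's body presses on something with over 40 N, if the wrist force passes 120 N, or if a joint passes its speed limit or range.

## Working session

There is one attempt and no reset: what is moved stays moved. The work goes in short steps, each a Python script; the robot and the scene stay as the last script left them, time stands still between calls to the robot, and variables do not carry over. Pictures are saved under pics/ and viewed, and the job is handed in when it is done.

```bash
ls; mkdir -p pics; python3 - <<'E'
from plant import ctrl, sensors, optics
import cv2,numpy as np
for n in ["scene","side"]:
    p,d=optics.grab_frame(n); cv2.imwrite(f"pics/{n}0.png",p[:,:,::-1]); np.savez(f"{n}0.npz",p=p,d=d)
    c=optics.camera_params(n);print(n,{k:np.round(v,3).tolist() for k,v in c.items()})
print(ctrl.tcp_to_tips, sensors.read_state())
E
```

```text
pics
scene {'mtx': [[418.841, 0.0, 284.385], [0.0, 418.841, 221.51], [0.0, 0.0, 1.0]], 'k1': -0.122, 'R': [[-0.682, 0.731, 0.007], [0.43, 0.41, -0.804], [-0.591, -0.546, -0.594]], 't': [310.471, -169.937, 1818.448]}
side {'mtx': [[380.79, 0.0, 279.238], [0.0, 380.79, 210.033], [0.0, 0.0, 1.0]], 'k1': -0.019, 'R': [[-0.953, 0.303, -0.01], [0.209, 0.631, -0.747], [-0.219, -0.714, -0.665]], 't': [482.125, -74.384, 1321.689]}
25.0 {'t': 0.1, 'q': array([-1.40250777e+00,  2.07330339e-01,  1.54280894e+00,  9.33205391e-07,
        1.39353818e+00, -1.50499952e-01]), 'qvel': array([ 1.76165177e-03, -2.03598083e-03, -4.16768658e-03, -2.03535992e-04,
       -3.44533290e-04,  6.93498471e-05]), 'tau': array([-4.49952458e-04, -3.84092724e+01, -2.92548019e+01, -2.09274185e-04,
        4.82734496e-03,  2.00795898e-05]), 'eef_pos': array([ 180.09562336, -545.39504439,  255.24538976]), 'eef_rot': array([[ 9.49615923e-01,  3.13415822e-01, -3.48288356e-04],
       [ 3.13415858e-01, -9.49613750e-01,  2.05549986e-03],
       [ 3.13486767e-04, -2.06109450e-03, -9.99997827e-01]]), 'force': array([ 0.13031819,  0.46107116, -0.72676756]), 'wrist_torque': array([-0.02827074,  0.01035315, -0.02951521]), 'grip_width': 85.6222197808891}
```

View pics/scene0.png

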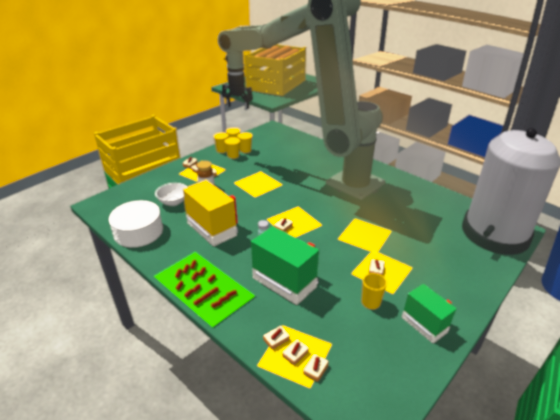

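View pics/side0.png

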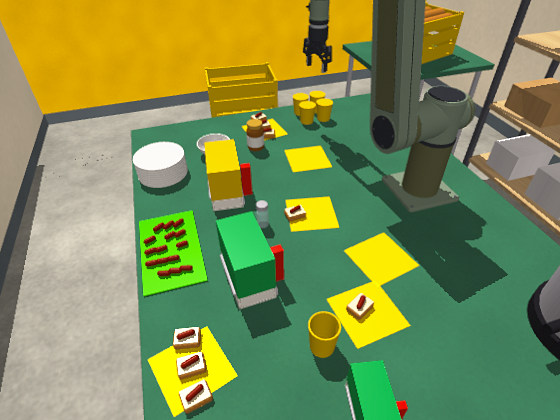

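The scene shows two green keepers: a larger one at scene (285,262) / side (246,250), and a smaller one at scene (430,312) / side (375,390). The yellow keeper is at scene (210,208). The green cutting board (205,287) and the green bin at the lower right are also green, but neither is a keeper. I choose the one at scene (285,262) and will check its size next.

```bash
cat > h.py <<'E'
from plant import ctrl, sensors, optics
import cv2,numpy as np
def rays(n,uv,cam=None):
    c=cam or optics.camera_params(n); K=np.array(c["mtx"]); 
    uv=np.atleast_2d(uv).astype(float).reshape(-1,1,2)
    x=cv2.undistortPoints(uv,K,np.array([c["k1"],0,0,0.]),None,None).reshape(-1,2) if 1 else 0
    return np.c_[x,np.ones(len(x))],c
def onplane(n,uv,z):
    r,c=rays(n,uv);R=np.array(c["R"]);t=np.array(c["t"])
    o=-R.T@t;d=r@R; s=(z-o[2])/d[:,2]; return o+d*s[:,None]
def world(n,depth):
    h,w=depth.shape;u,v=np.meshgrid(np.arange(w),np.arange(h))
    r,c=rays(n,np.c_[u.ravel(),v.ravel()]);R=np.array(c["R"]);t=np.array(c["t"])
    return ((r*depth.reshape(-1,1)-t)@R).reshape(h,w,3)
def proj(n,X):
    c=optics.camera_params(n);R=np.array(c["R"]);t=np.array(c["t"])
    p=np.atleast_2d(X)@R.T+t
    return cv2.projectPoints(p,np.zeros(3),np.zeros(3),np.array(c["mtx"]),np.array([c["k1"],0,0,0.]))[0].reshape(-1,2)
E
python3 - <<'E'
from h import *
for n in ["side","scene"]:
    z=np.load(n+"0.npz");p,d=z["p"],z["d"];W=world(n,d)
    hsv=cv2.cvtColor(p,cv2.COLOR_RGB2HSV)
    m=cv2.inRange(hsv,(55,150,90),(75,255,255))
    nn,l,s,c=cv2.connectedComponentsWithStats(m)
    for i in range(1,nn):
        if s[i,4]<300: continue
        P=W[(l==i)&(d>0)]; print(n,s[i],c[i].round(),"z",np.percentile(P[:,2],[2,50,98]).round())
        zt=np.percentile(P[:,2],98)
        if zt<60: continue
        T=P[abs(P[:,2]-zt)<10]; 
        r=cv2.minAreaRect(T[:,:2].astype(np.float32)); print("  top rect",r, cv2.boxPoints(r).round().tolist(), np.median(T[:,2]))
    m=cv2.inRange(hsv,(0,180,120),(6,255,255))|cv2.inRange(hsv,(174,180,120),(180,255,255))
    nn,l,s,c=cv2.connectedComponentsWithStats(m)
    for i in range(1,nn):
        if s[i,4]<30: continue
        P=W[(l==i)&(d>0)]; 
        if len(P) and np.percentile(P[:,2],98)>80: print(n,"red",s[i],c[i].round(),np.percentile(P,[2,50,98],axis=0).round().tolist())
p=np.load("side0.npz")["p"][190:320,190:320]
cv2.imwrite("pics/crop.png",cv2.resize(p,(780,600)[:1]*1+(600,) if 0 else (600,600),interpolation=cv2.INTER_CUBIC)[:,:,::-1])
E
```

```text
side [ 216  211   60   88 3326] [247. 253.] z [ 46. 151. 154.]
  top rect ((657.0096435546875, 192.27256774902344), (101.04277038574219, 182.55416870117188), 3.1117444038391113) [[602.0, 281.0], [612.0, 98.0], [712.0, 104.0], [703.0, 286.0]] 151.96682408611707
side [ 350  360   51   60 2095] [374. 391.] z [ 98. 101. 104.]
  top rect ((509.5028076171875, 602.940673828125), (111.62303924560547, 67.55191040039062), 77.70038604736328) [[465.0, 556.0], [531.0, 541.0], [554.0, 650.0], [488.0, 665.0]] 101.30618996406716
side red [240 163  12  33 278] [246. 178.] [[560.0, -159.0, 18.0], [575.0, -139.0, 81.0], [588.0, -135.0, 127.0]]
side red [271 245  13  36 287] [278. 261.] [[570.0, 216.0, 16.0], [581.0, 238.0, 92.0], [595.0, 240.0, 127.0]]
side red [396 400  12  19 122] [402. 407.] [[459.0, 632.0, 45.0], [467.0, 643.0, 83.0], [476.0, 648.0, 87.0]]
scene [ 250  227   69   66 2943] [284. 258.] z [ 55. 141. 155.]
  top rect ((661.2160034179688, 190.8865509033203), (104.15416717529297, 182.56588745117188), 3.1997289657592773) [[604.0, 279.0], [614.0, 97.0], [718.0, 103.0], [708.0, 285.0]] 152.44919519731684
scene [ 404  284   53   51 1542] [429. 308.] z [ 37.  97. 104.]
  top rect ((512.404541015625, 605.4964599609375), (119.46026611328125, 70.81641387939453), 78.37794494628906) [[466.0, 554.0], [535.0, 540.0], [559.0, 657.0], [490.0, 671.0]] 100.72370657169353
scene [ 532  345   28   75 1302] [550. 390.] z [-494. -351. -266.]
```

View pics/crop.png

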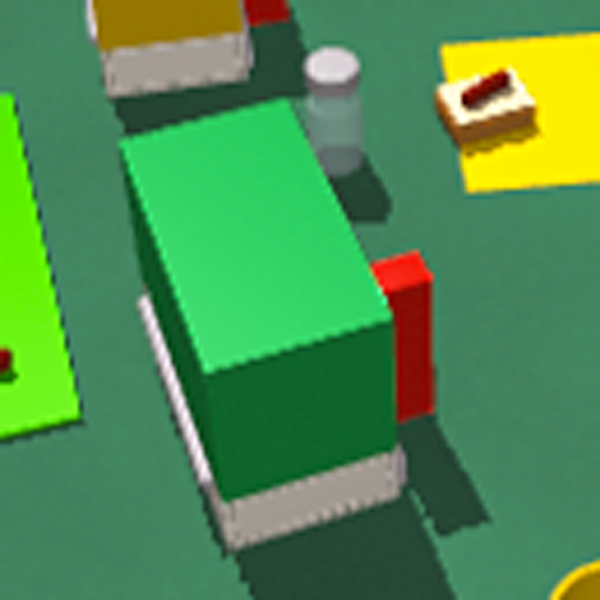

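The size check confirms the choice: 101 x 182 mm with its top at 152 mm, against a top at 101 mm for the small one. Next I'll close the fingers, move above the front, and take one wrist look.

```bash
cat >> h.py <<'E'
a=0.0545; C=np.array([659.,191.5])
EX=np.array([np.cos(a),np.sin(a),0]);EY=np.array([-np.sin(a),np.cos(a),0])
ROT=np.c_[EX,-EY,[0,0,-1]]
def kf(x,y,z): return np.r_[C,0]+x*EX+y*EY+np.array([0,0,z])
def tokf(P): 
    P=np.atleast_2d(P)-np.r_[C,0]; return np.c_[P@EX,P@EY,P[:,2]]
E
python3 - <<'E'
from h import *
print("shaker cap kf",tokf(onplane("side",[[262,204]],85)).round(), "base",tokf(onplane("side",[[264,224]],0)).round())
ctrl.gripper_to(0,20)
p=kf(-76,-45,300)
ctrl.move_ptp(p,ROT); s=sensors.read_state();print(s["t"],s["eef_pos"],p,s["q"],s["grip_width"],ctrl.tcp_to_tips)
im,d=optics.grab_frame("wrist");cv2.imwrite("pics/w1.png",im[:,:,::-1]);np.savez("w1.npz",p=im,d=d,pos=s["eef_pos"],rot=s["eef_rot"])
c=optics.camera_params("wrist");print(c)
im,d=optics.grab_frame("side");cv2.imwrite("pics/s1.png",im[:,:,::-1])
E
```

```text
shaker cap kf [[-109. -181.   85.]] base [[-112. -182.    0.]]
3.6833 [585.73558308 141.541148   299.90851058] [585.56412766 142.42686424 300.        ] [ 9.37100117e-02  2.35382061e-01  1.41647582e+00 -3.06369351e-04
  1.48988079e+00  1.61132144e+00] 0.2358528541471775 25.0
{'mtx': array([[337.23005083,   0.        , 278.98217883],
       [  0.        , 337.23005083, 208.9024141 ],
       [  0.        ,   0.        ,   1.        ]]), 'k1': -0.0190816153545766, 'T_tool_cam': array([[-1.35154483e-03, -9.53552261e-01, -3.01224597e-01,
         7.76532999e+01],
       [ 9.99998882e-01, -1.09628423e-03, -1.01644759e-03,
        -4.36717004e-01],
       [ 6.39008122e-04, -3.01225634e-01,  9.53552678e-01,
        -1.19593386e+02],
       [ 0.00000000e+00,  0.00000000e+00,  0.00000000e+00,
         1.00000000e+00]])}
```

View pics/w1.png

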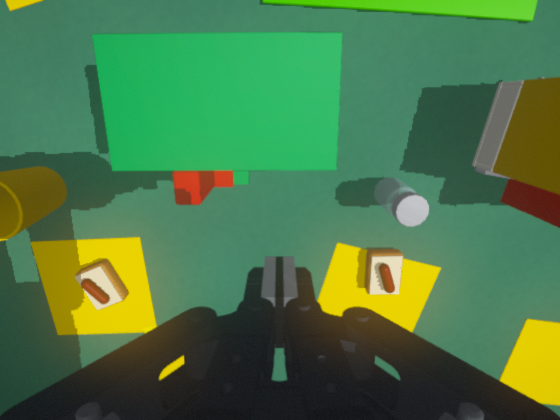

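View pics/s1.png

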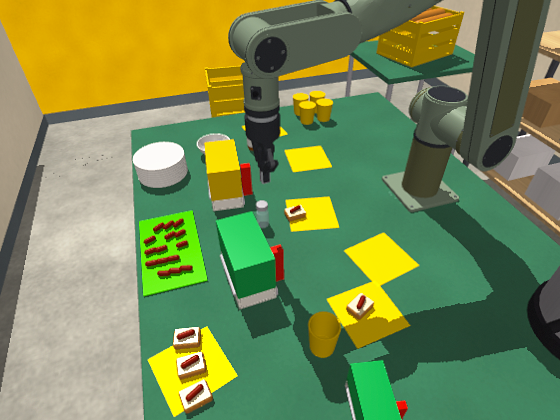

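The wrist view shows the cover top spanning (95–342, 33–170), the knob at (187,187), the hook at (222,178) over the left end of the tongue, and the tongue at (240,177). The shaker at (408,208) is well to the right. Now I'll cast rays for the edges.

```bash
cat >> h.py <<'E'
def wristplane(uv,z,pos,rot):
    c=optics.camera_params("wrist");r,_=rays("wrist",uv,c);T=np.array(c["T_tool_cam"])
    o=pos+rot@T[:3,3];d=r@(rot@T[:3,:3]).T
    return o+d*((z-o[2])/d[:,2])[:,None]
E
python3 - <<'E'
from h import *
w=np.load("w1.npz");p=w["p"];hsv=cv2.cvtColor(p,cv2.COLOR_RGB2HSV)
m=cv2.inRange(hsv,(60,180,130),(75,255,255));n,l,s,c=cv2.connectedComponentsWithStats(m);i=1+np.argmax(s[1:,4]);
cn=max(cv2.findContours((l==i).astype(np.uint8),0,2)[0],key=cv2.contourArea)
P=wristplane(cn.reshape(-1,2),152,w["pos"],w["rot"]);r=cv2.minAreaRect(P[:,:2].astype(np.float32))
print(s[i],r);B=np.c_[cv2.boxPoints(r),np.full(4,152)];print(tokf(B).round(1))
m=cv2.inRange(hsv,(0,180,90),(8,255,255));n,l,s,c=cv2.connectedComponentsWithStats(m);
for i in range(1,n):
    if s[i,4]>150:print(s[i])
g=p[165:215,165:260];cv2.imwrite("pics/wc.png",cv2.resize(g,(760,400),interpolation=0)[:,:,::-1])
E
```

```text
[   92    32   250   152 32138] ((653.8947143554688, 190.81747436523438), (110.90669250488281, 180.51641845703125), 3.0543911457061768)
[[-60.5  89.9 152. ]
 [-60.7 -90.6 152. ]
 [ 50.2 -90.7 152. ]
 [ 50.4  89.8 152. ]]
[ 173  171   60   33 1390]
[ 503  180   57   44 1120]
```

View pics/wc.png

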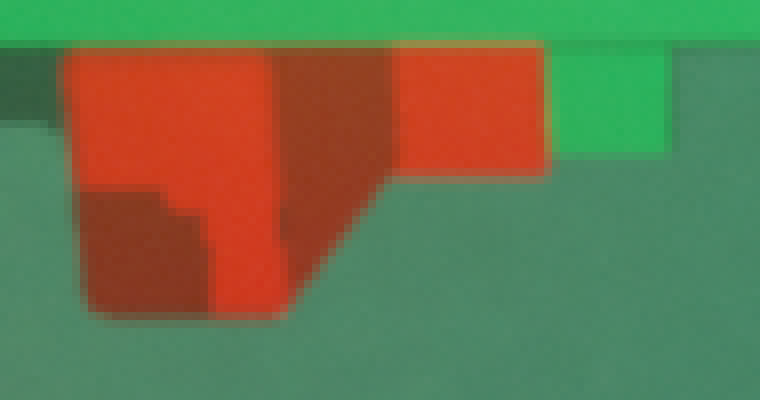

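```bash
python3 - <<'E'
from h import *
w=np.load("w1.npz")
print(tokf(wristplane([[200.5,204],[176.3,204],[199.5,172]],126,w["pos"],w["rot"])).round(1))
print(tokf(wristplane([[220,170.3],[300,170.3]],152,w["pos"],w["rot"])).round(1))
print(tokf(wristplane([[233.3,180],[248,180]],55,w["pos"],w["rot"])).round(1))
E
```

```text
[[-86.1  26.2 126. ]
 [-86.   48.3 126. ]
 [-56.6  24.9 126. ]]
[[-50.1   2.1 152. ]
 [-50.3 -62.2 152. ]]
[[-79.8   5.3  55. ]
 [-79.9 -11.   55. ]]
```

Measurements agree: front wall at x = -50, and the knob's right face at y ≈ 26, so the catch is at about 4 mm. Pushing the catch now.

```bash
python3 - <<'E'
from h import *
def st(l): s=sensors.read_state();print(l,round(s["t"],2),tokf(s["eef_pos"]).round(1)[0],s["force"].round(2));return s
ctrl.move_l(kf(-72,0,300),ROT,vel=200)
hit=ctrl.move_l(kf(-72,0,123),ROT,vel=120,threshold=8); st(hit)
hit=ctrl.move_l(kf(-72,30,123),vel=25,threshold=1.5); s=st(hit)
y=tokf(s["eef_pos"])[0,1]
if hit and 8<y<26:
    h2=ctrl.move_l(kf(-72,y+24,123),vel=30,threshold=15); st(h2)
    ctrl.move_l(kf(-72,y+8,123),vel=80); st("back")
im,d=optics.grab_frame("wrist");cv2.imwrite("pics/w2.png",im[:,:,::-1])
im,d=optics.grab_frame("side");cv2.imwrite("pics/s2.png",im[:,:,::-1])
E
```

```text
False 5.78 [-7.120e+01  1.000e-01  1.241e+02] [ 0.19  0.42 -0.21]
False 7.13 [-72.   30.1 123. ] [-0.74  0.51  0.69]
```

View pics/w2.png

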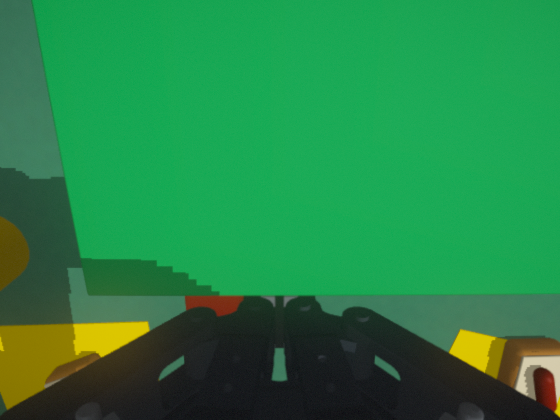

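View pics/s2.png

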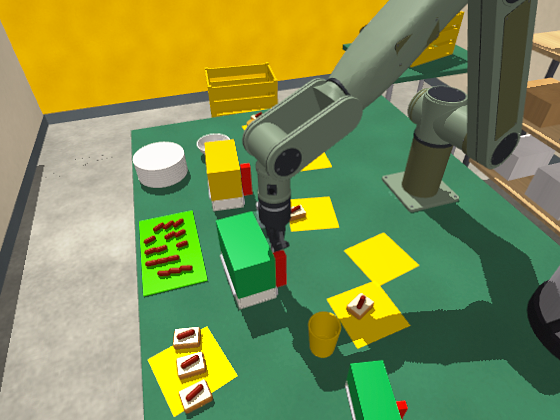

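```bash
python3 - <<'E'
from h import *
im=cv2.imread("pics/s2.png")
hsv=cv2.cvtColor(im,cv2.COLOR_BGR2HSV)
m=cv2.inRange(hsv,(0,180,120),(6,255,255))|cv2.inRange(hsv,(174,180,120),(180,255,255))
for f in ["pics/side0.png","pics/s2.png"]:
    im=cv2.imread(f);hsv=cv2.cvtColor(im,cv2.COLOR_BGR2HSV)
    m=cv2.inRange(hsv,(0,180,120),(6,255,255))|cv2.inRange(hsv,(174,180,120),(180,255,255))
    n,l,s,c=cv2.connectedComponentsWithStats(m[230:310,260:310]);print(f,s[1:],c[1:])
cv2.imwrite("pics/s2c.png",cv2.resize(im[180:320,190:330],(600,600),interpolation=2))
E
```

```text
pics/side0.png [[ 11  15  13  36 287]] [[18.43205575 30.98606272]]
pics/s2.png [[ 13  21  13  36 345]] [[20.23188406 37.83188406]]
```

View pics/s2c.png

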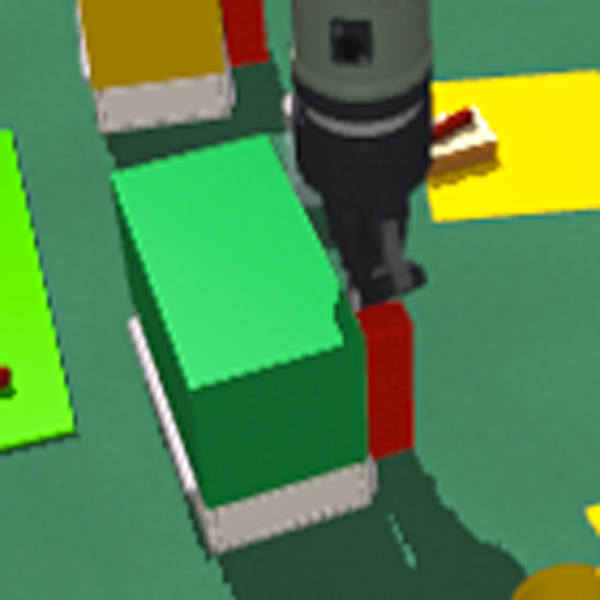

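The catch has already slid about 17 mm left (knob in the side view from row 245 to 251) at under 1.5 N. I'll push it a further 9 mm.

```bash
python3 - <<'E'
from h import *
def st(l): s=sensors.read_state();print(l,round(s["t"],2),tokf(s["eef_pos"]).round(1)[0],s["force"].round(2));return s
st(0)
hit=ctrl.move_l(kf(-72,39,123),vel=30,threshold=12); st(hit)
ctrl.move_l(kf(-72,15,123),vel=100)
ctrl.move_l(kf(-85,-45,250),vel=150);s=st("up")
im,d=optics.grab_frame("wrist");cv2.imwrite("pics/w3.png",im[:,:,::-1])
np.savez("w3.npz",p=im,pos=s["eef_pos"],rot=s["eef_rot"])
E
```

```text
0 7.23 [-72.   30.1 123. ] [-0.17  0.32  0.97]
False 7.68 [-72.   39.5 123. ] [0.4  0.24 0.26]
up 9.17 [-85.7 -44.7 248.8] [-0.73  1.17  0.18]
```

View pics/w3.png

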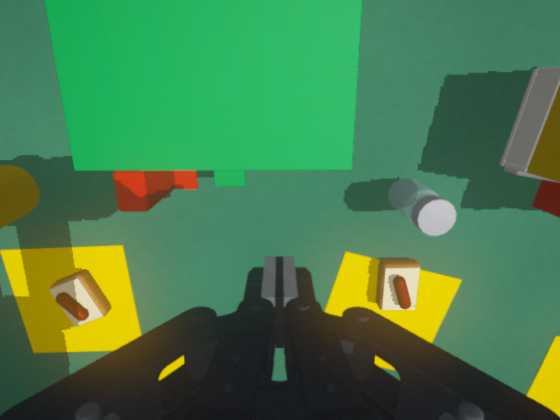

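The hook's right end (198,180) is now about 15 mm clear of the tongue's left end (214,177), and the cover is still shut. Next I'll push the cover along its arc.

```bash
python3 - <<'E'
from h import *
def st(l): s=sensors.read_state();print(l,round(s["t"],2),tokf(s["eef_pos"]).round(1)[0],s["force"].round(2));return s
def arc(th,z0=82,hw=11):
    c,s=np.cos(th),np.sin(th)
    return kf(50-100*c+z0*s-hw, -45, 42+z0*c+100*s+25)
ctrl.move_l(kf(-75,-45,149),vel=120,threshold=8);st("down")
ctrl.move_l(arc(0),vel=30,threshold=6);st("touch")
for th in np.arange(.1,.62,.1):
    h=ctrl.move_l(arc(th),vel=45,threshold=15);st(("th",round(th,2),h))
    if h: break
im,d=optics.grab_frame("side");cv2.imwrite("pics/s4.png",im[:,:,::-1])
im,d=optics.grab_frame("wrist");cv2.imwrite("pics/w4.png",im[:,:,::-1])
E
```

```text
down 10.21 [-74.3 -44.9 149.9] [-0.62 -0.73 -0.04]
touch 10.82 [-61.3 -45.  148.9] [-2.78 -0.08  2.64]
('th', np.float64(0.1), False) 11.26 [-51.5 -45.  159.2] [-1.6  -0.07  0.75]
('th', np.float64(0.2), False) 11.69 [-41.9 -45.1 167.8] [-0.35  0.65  0.85]
('th', np.float64(0.3), False) 12.12 [-31.6 -45.1 175.4] [-1.12  0.2   0.49]
('th', np.float64(0.4), False) 12.56 [-20.5 -45.  181.9] [-1.79 -0.12  1.18]
('th', np.float64(0.5), False) 12.99 [ -8.9 -45.  187.3] [-1.92 -1.    2.76]
('th', np.float64(0.6), False) 13.43 [  3.1 -44.9 190.9] [-0.14 -0.02 -0.67]
```

View pics/s4.png

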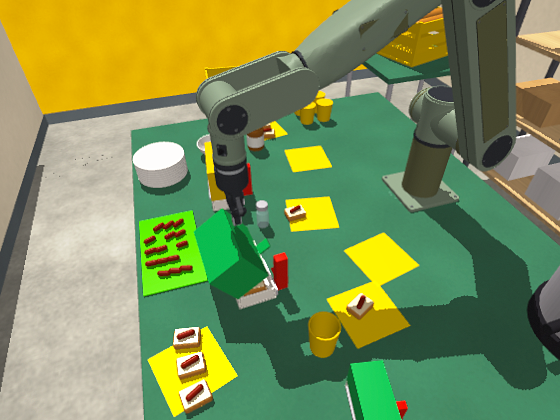

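View pics/w4.png

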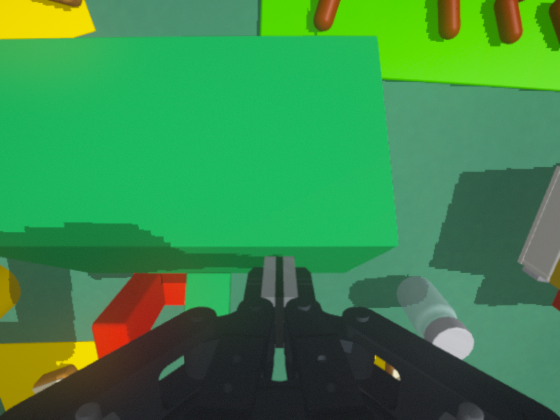

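The cover is up about 0.6 rad and riding on the finger (side (240,250)). Continuing past the balance point.

```bash
python3 - <<'E'
from h import *
def st(l): s=sensors.read_state();print(l,round(s["t"],2),tokf(s["eef_pos"]).round(1)[0],s["force"].round(2));return s
def arc(th,z0=82,hw=11):
    c,s=np.cos(th),np.sin(th)
    return kf(50-100*c+z0*s-hw, -45, 42+z0*c+100*s+25)
for th in [.68,.75,.82,.89,.95]:
    h=ctrl.move_l(arc(th),vel=35,threshold=12);st(("th",round(th,2),h))
    if h: break
ctrl.hold(0.3)
im,d=optics.grab_frame("side");cv2.imwrite("pics/s5.png",im[:,:,::-1])
E
```

```text
('th', 0.68, False) 13.97 [ 13.2 -45.  193.7] [-0.36 -0.91 -1.22]
('th', 0.75, False) 14.38 [ 22.  -45.  195.2] [ 0.63 -0.26  0.42]
('th', 0.82, False) 14.78 [ 31.  -45.1 196. ] [ 0.6   0.39 -0.77]
('th', 0.89, False) 15.19 [ 40.  -45.  196.3] [0.27 0.21 0.47]
('th', 0.95, False) 15.57 [ 47.7 -45.  196. ] [-0.75 -0.03 -0.63]
```

View pics/s5.png

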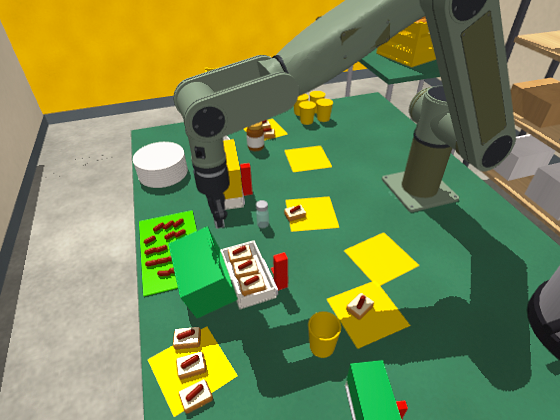

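The cover has fallen on by itself, away from the finger. Taking the hand up and away, then checking.

```bash
python3 - <<'E'
from h import *
ctrl.move_l(kf(-20,-45,300),vel=150)
ctrl.move_l(kf(-180,-45,330),vel=200)
ctrl.hold(1.5)
s=sensors.read_state();print(s["t"],s["force"])
for n in ["side","scene"]:
    im,d=optics.grab_frame(n);cv2.imwrite(f"pics/{n}6.png",im[:,:,::-1]);np.savez(n+"6.npz",p=im,d=d)
    W=world(n,d);hsv=cv2.cvtColor(im,cv2.COLOR_RGB2HSV);m=cv2.inRange(hsv,(55,150,60),(80,255,255))>0
    K=tokf(W.reshape(-1,3)).reshape(W.shape); ok=m&(d>0)&(abs(K[...,1])<95)&(K[...,2]>15)&(K[...,0]>-60)&(K[...,0]<250)
    P=K[ok];print(n,np.percentile(P,[1,99],axis=0).round().tolist())
    # bystander change
    d0=np.load(n+"0.npz")["p"];df=np.abs(d0.astype(int)-im).sum(2)>90
    cv2.imwrite(f"pics/{n}diff.png",df.astype(np.uint8)*255)
E
```

```text
19.3583 [ 0.50578988 -0.15791331 -0.04716721]
side [[53.0, -87.0, 31.0], [176.0, 91.0, 159.0]]
scene [[74.0, -89.0, 24.0], [181.0, 90.0, 159.0]]
```

View pics/side6.png

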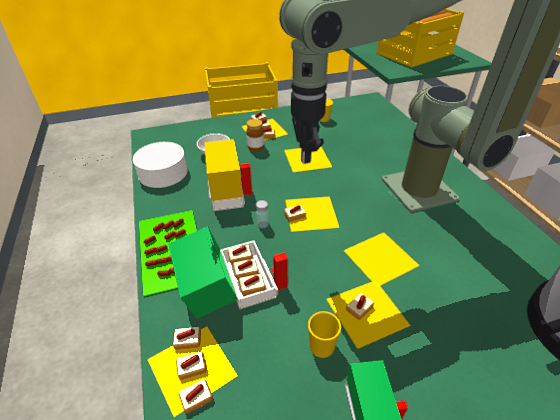

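View pics/scene6.png

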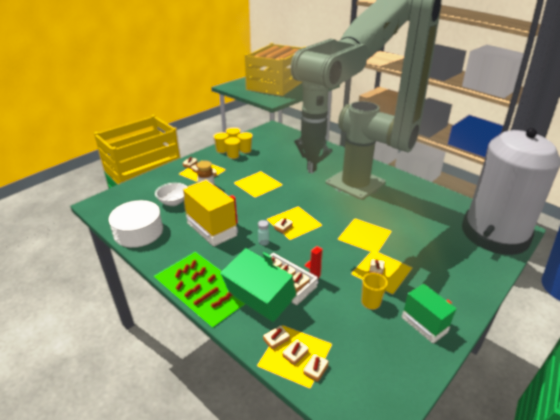

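```bash
python3 - <<'E'
from h import *
print(sensors.read_state()["t"]); ctrl.finish_job()
E
```

```text
19.4583
the job is handed in; nothing more can be done
```

The larger green keeper is open: the cover rests back against its stop, and I handed the job in at 19.5 s. I pushed the red catch left with the closed fingertips until its hook was about 15 mm clear of the tongue. Then I pushed the cover's front along its arc past the balance point, and it fell on to the stop by itself.

**Cover and hand:** depth points on the cover reach about 176–181 mm behind the keeper's centre, against 180 mm expected at 1.8 rad. The hand is well clear and the wrist force is about zero.

**Bystanders:** by eye, the yellow keeper is still shut with its catch in place, and the other things stand where they were. I did not measure this.

**A check that didn't work:** the 1.5 N touch stop on the catch never triggered, because the knob slid with less force than that. I confirmed the catch's travel from the pictures instead.

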